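# Change over the partition foot in the drilling jig

## Task

Take the drilled partition foot out of the corner of the drilling jig and stand it upright in the grey tray, letting go of it there, and leave the other things on the desk where they are. Then set the undrilled foot flat on the jig board, push it squarely into the corner so that it bears on both fences at once, either way round, and keep it firmly pressed there with the gripper. The job finishes while you are holding it against the fences.

Things in the scene. Friction and masses are not known exactly. Their poses are not given: they have to be found in the camera images.
- jig: Drilling jig fixed to the desk, yaw up to 0.45 rad either way: plywood board 220 (x) x 200 (y) x 18 mm thick. Two aluminium fences, 18 mm high and 25 wide, stand on it along its +x and +y edges and meet in a square corner; it is open to -x and -y. Origin: centre of the underside, on the desk; the board top is 18 mm above.
- jig_corner (a point): The inner corner where the two fence faces meet, at the height of the board's top, 80 mm along x and 70 mm along y from the jig's middle; axes as the jig's. A part in the corner lies on the -x, -y side of this point.
- fence_far: Fence along the jig's +x edge, 200 mm long; its straight inner face looks to the jig's -x. Rigid. Origin: middle of the foot of the inner face.
- fence_side: Fence along the jig's +y edge, 180 mm long; its straight inner face looks to the jig's -y. Rigid. Origin: middle of the foot of the inner face.
- foot_done: Aluminium partition foot, 0.17 to 0.36 kg: base 80 (x) x 60 (y) x 18 mm thick, with an upright tongue on its middle, 50 long (x), 12 thick (y), up to 60 mm above the underside. Same after a half turn. Origin: centre of underside; z up. This is the drilled one, with four dark holes in its base; it starts on the jig board in or within a few mm of the corner, long side (x) along the jig's x.
- foot_new: Aluminium partition foot, 0.17 to 0.36 kg: base 80 (x) x 60 (y) x 18 mm thick, with an upright tongue on its middle, 50 long (x), 12 thick (y), up to 60 mm above the underside. Same after a half turn. Origin: centre of underside; z up. This is the undrilled one, with no holes; it starts standing on the desk to the left or right of the jig, turned any way.
- tray: Grey plastic tray fixed to the desk on the other side of the jig, open on top, 190 (x) x 170 (y) x 28 mm high, walls 5 mm thick, empty. Origin: centre of the underside.
- tray_in (a point): Centre of the tray's inner floor, 5 mm above the desk; axes as the tray's.
- mug: White ceramic mug, 80 mm across, 90 mm tall, standing behind the jig on the left. Bystander. Origin: centre of underside.
- tape_measure: Tape measure, black case 65 x 32 x 62 mm, standing behind the jig on the right. Bystander. Origin: centre of underside.
- screwdriver: Screwdriver lying across behind the jig. Bystander.
- leveller: Steel levelling foot: round base 44 mm across with a thin upright stud, 50 mm tall, standing in front of the jig on the left. Bystander. Origin: centre of underside.
- joint_plate: Flat steel joining plate 90 x 50 x 6 mm with two holes and no tongue, lying in front of the jig on the right. Bystander. Origin: centre of underside.
- staple_box: Small cardboard box 60 x 100 x 35 mm at the right-hand side. Bystander. Origin: centre of underside.
There are look-alikes about, which are no part of the job. Leave any purple look-alike of the foot_done alone. What is shaped like the foot_new but yellow is not meant.

How it is judged:
By the outcome, as a careful person would: the job done as asked, in the order asked, and still so for the second after the job is handed in, while the arm keeps its last pose, push and grip.
It also fails if it takes over 72 s, if anything falls off the work surface, if the arm or the gripper's body presses on something with over 40 N, if the wrist force passes 120 N, or if a joint passes its speed limit or range.

## Robot

A 6-joint arm with a two-finger parallel gripper is mounted at the origin on the work surface. World frame = base frame: x ahead of the robot, y to its left, z up, the work surface at z = 0. Lengths are in m, angles in rad, forces in N, time in s.
With the tool pointing down it reaches from about 0.225 to 0.875 m from the base axis. Payload 3.4 kg.
Tool frame: the origin (TCP) lies at the very end of the fingers, on their centre line; the grasp point (between the pads) lies 19 mm behind it; z points along the fingers, y is the line along which they close (so a half turn about z gives the same grasp; the last joint's range is limited). The gripper opens to 85 mm and grips with 20 to 120 N. Pads are 22 mm wide; open, the fingers measure 114 mm over their backs; the gripper's body (76 mm by 85 mm) begins 54 mm behind the grasp point. The pads swing forward as they close: fully open they stand 13 mm farther back than shut.
Start: joints at [-1.318, 0.276, 1.505, -0, 1.361, -0.121], TCP at [0.21, -0.535, 0.231] pointing down, gripper open.
Joint ranges: [-2.89, 2.89], [-0.75, 2.08], [0.22, 2.7], [-1.18, 4.32], [0.11, 2.71], [-2.7, 2.7]. Speed limits (rad/s): [2.57, 2.57, 3.14, 3.14, 3.14, 3.14].

## Interface

Orientations are given as a unit quaternion [w, x, y, z].
In Python, from rig import readout, vision, manip gives the robot as it stands.
- The arm moves only by the shell command python3 -m handwheel 'ROWS' [FORCE]. ROWS is JSON, a list of rows, each a list of 3 entries, a list of its own where there are three numbers: the shift along the tool's x, y, z in mm, then the turn, a rotation vector about the tool's x, y, z in units of 6 degrees (1.0 is 6 degrees), then the closure, from -1 (fully open) to 1 (shut), so that 0 is half open. A call has 1 to 20 rows; each row shifts and turns the commanded pose from where the row before left it, along the tool's axes as they then stand; what a row does not reach is not made up. A row lasts 1/8 s, in which the tool goes at most 62.5 mm and 10.7 degrees, less where a joint would pass 70% of its speed; a pose out of reach is approached as far as the arm can. A call is refused whole if a number of a shift passes 62.5 or a number of a turn 1, either way. A call with a gripper value outside its range is refused whole. The fingers move at their own pace and stop on an object; FORCE is the grip in N (left out, the last holds). Time passes only in rows, so rows that do not move let the fingers close. It gives the time, the measured TCP pose, the force, the opening and the grip force at its end, in the units of the state.
- readout.get_state(): the state, without advancing time (a new reading comes with each control period).
- vision.get_image(name): name is "scene" or "top" or "wrist"; returns the picture (480x640x3 uint8, blue, green, red); there is no depth.
- vision.camera_params(name): a dict with "intrinsics" (3x3 intrinsics, pixels), "rvec" (rotation vector, rad) and "tvec" (3), from world to camera coordinates, as OpenCV has them; the wrist camera has in their place "hand_eye" (4x4, takes a point from camera to tool coordinates, whose origin is the TCP and whose axes are the flange's). Camera axes: x right, y down, z forward; pixel columns grow to the right and rows downward; lengths in m; the calibration is good to about 2 mm. A picture is of the moment at which its call begins: read the wrist's pose just before it. camera_params takes no time and is no camera call.
- manip.sign_off(): hands the job in; it is judged then, once.
The state is a dict: "clock": time; "qpos": joint angles; "qd": joint speeds; "effort": joint torques, N m; "position": TCP position; "ee_rot": TCP orientation; "contact_force": force on the tool from outside, world axes, zero at the start; "moment": the same for the moment, N m; "width": finger opening in m; "gripper_force": force on a finger pad.
Only numpy, scipy, OpenCV 4.12 (cv2) and the standard library are available. Lean on these libraries where they do the work, as an engineer would, in place of code of your own. Each camera call takes 0.05 s, during which the arm holds its last target. There are 200 camera calls.

## Working session

There is one attempt and no reset: what is moved stays moved. The work goes in short steps, Python scripts to look and compute and a shell command to move; the robot and the scene stay as the last step left them, time stands still between calls to the robot, and variables do not carry over. Pictures are saved under pics/ and viewed, at most 10 in all, crops included, and the job is handed in when it is done.

```bash
mkdir -p pics; python3 - <<'E'
from rig import readout, vision
import cv2
for n in("scene","top"):
    cv2.imwrite(f"pics/{n}0.png",vision.get_image(n)); p=vision.camera_params(n); print(n,p)
print(vision.camera_params("wrist")); print(readout.get_state())
E
```

```text
scene {'intrinsics': array([[533.66497518,   0.        , 328.15497462],
       [  0.        , 533.66497518, 240.49389674],
       [  0.        ,   0.        ,   1.        ]]), 'rvec': array([ 2.08200947,  1.0320635 , -0.47376669]), 'tvec': array([-0.27699561, -0.27978303,  2.00295345])}
top {'intrinsics': array([[492.4706599 ,   0.        , 314.80822165],
       [  0.        , 492.4706599 , 236.66998261],
       [  0.        ,   0.        ,   1.        ]]), 'rvec': array([ 2.16292597, -2.1144275 ,  0.15923331]), 'tvec': array([-0.07655257,  0.54863894,  1.10185702])}
{'intrinsics': array([[428.38873695,   0.        , 312.79730875],
       [  0.        , 428.38873695, 241.14023885],
       [  0.        ,   0.        ,   1.        ]]), 'hand_eye': array([[-2.86523973e-04, -9.54646764e-01, -2.97740615e-01,
         7.69574657e-02],
       [ 9.99999883e-01, -1.57622706e-04, -4.56941131e-04,
         6.75666697e-04],
       [ 3.89286690e-04, -2.97740711e-01,  9.54646698e-01,
        -1.42369076e-01],
       [ 0.00000000e+00,  0.00000000e+00,  0.00000000e+00,
         1.00000000e+00]])}
{'clock': 0.1, 'qpos': array([-1.31794979e+00,  2.76535427e-01,  1.50601349e+00, -2.46215907e-05,
        1.36070859e+00, -1.21021923e-01]), 'qd': array([-7.51253291e-04, -1.48787210e-03, -3.00156445e-03, -1.90116040e-04,
       -9.46074513e-04,  5.25617824e-05]), 'effort': array([ 1.24454673e-03, -4.17698085e+01, -2.46406281e+01, -1.77361671e-04,
        5.93230114e-03,  5.55154642e-06]), 'position': array([ 0.20985581, -0.53482383,  0.23052135]), 'ee_rot': array([-8.29827577e-04,  9.82577798e-01,  1.85849882e-01, -6.68393651e-05]), 'contact_force': array([ 0.20492929, -0.21973755, -0.03798466]), 'moment': array([-0.03619349,  0.02506782, -0.01326254]), 'gripper_force': 0.0, 'width': 0.08551036212285172}
```

View pics/top0.png

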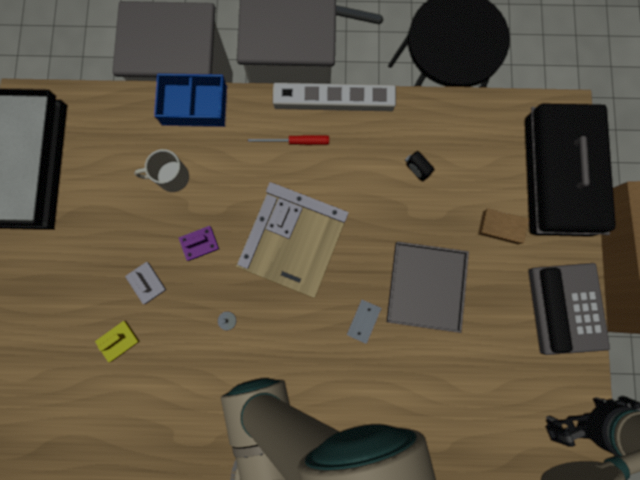

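View pics/scene0.png

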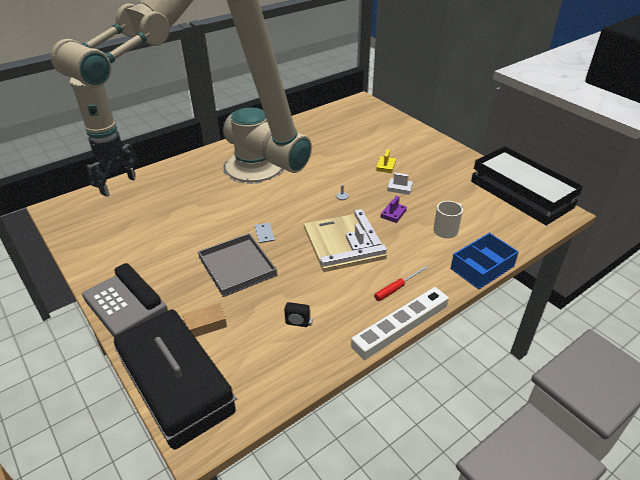

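The top view shows the drilled foot in the jig corner at about (283,217). The candidates for foot_new are grey at (145,283), purple at (199,243) and yellow at (117,341). The tongueless plate is at (364,321), and the tray is at (428,287). I choose grey (145,283) as foot_new and (283,217) as foot_done, and will check both in a close crop.

```bash
cat > h.py <<'E'
import numpy as np, cv2
from scipy.spatial.transform import Rotation as R
from rig import readout, vision
def tool(s=None):
    s=s or readout.get_state(); q=s["ee_rot"]
    return R.from_quat([q[1],q[2],q[3],q[0]]).as_matrix(), np.array(s["position"])
def cam(n,s=None):
    p=vision.camera_params(n); K=p["intrinsics"]
    if n=="wrist":
        Rt,t=tool(s); H=p["hand_eye"]; return K,Rt@H[:3,:3],Rt@H[:3,3]+t
    Rc=cv2.Rodrigues(np.array(p["rvec"]))[0]; return K,Rc.T,-Rc.T@p["tvec"]
def ray(c,px,z):
    K,Rw,C=c; px=np.atleast_2d(np.asarray(px,float))
    d=(Rw@np.linalg.inv(K)@np.c_[px,np.ones(len(px))].T).T
    return C+d*((z-C[2])/d[:,2])[:,None]
def proj(c,P):
    K,Rw,C=c; q=(np.atleast_2d(P)-C)@Rw@K.T; return q[:,:2]/q[:,2:]
def yaw():
    Rt,_=tool(); return np.arctan2(Rt[1,1],Rt[0,1]) # direction of tool y
def todo(P,ydir=None):
    """shift in tool mm to TCP target P, and turn about tool z (units of 6deg) so that tool y lies along world angle ydir"""
    Rt,t=tool(); print("shift mm",np.round(Rt.T@(np.array(P)-t)*1000,1),"tilt z",np.round(Rt[:,2],3))
    if ydir is not None:
        d=(ydir-yaw()+np.pi/2)%np.pi-np.pi/2; print("turn z units",round(-np.degrees(d)/6,2),"other",round(-np.degrees(d-np.sign(d)*np.pi)/6,2),"q6",readout.get_state()["qpos"][5])
def snap(n,name):
    s=readout.get_state(); im=vision.get_image(n); cv2.imwrite(f"pics/{name}.png",im); return im,cam(n,s)
E
python3 - <<'E'
from h import *
im=cv2.imread("pics/top0.png"); c=cam("top"); print(c[2])
cv2.imwrite("pics/crop0.png",cv2.resize(im[170:370,90:360],None,fx=2.9,fy=2.9,interpolation=cv2.INTER_CUBIC))
for n,z,px in [("done",.036,[(283,217)]),("new",.018,[(145,283)]),("jigcorners",.036,[(270,184),(348,213)]),("jigb",.018,[(315,297),(238,265)]),("tray",.028,[(397,243),(467,252),(462,331),(388,322)])]:
    p=ray(c,px,z); print(n,p.round(3)[:,:2].tolist())
E
```

```text
[ 0.37482087 -0.0722363   1.17270845]
done [[0.596, 0.012]]
new [[0.435, 0.331]]
jigcorners [[0.675, 0.045], [0.609, -0.141]]
jigb [[0.412, -0.068], [0.482, 0.115]]
tray [[0.542, -0.257], [0.524, -0.421], [0.342, -0.405], [0.359, -0.236]]
```

View pics/crop0.png

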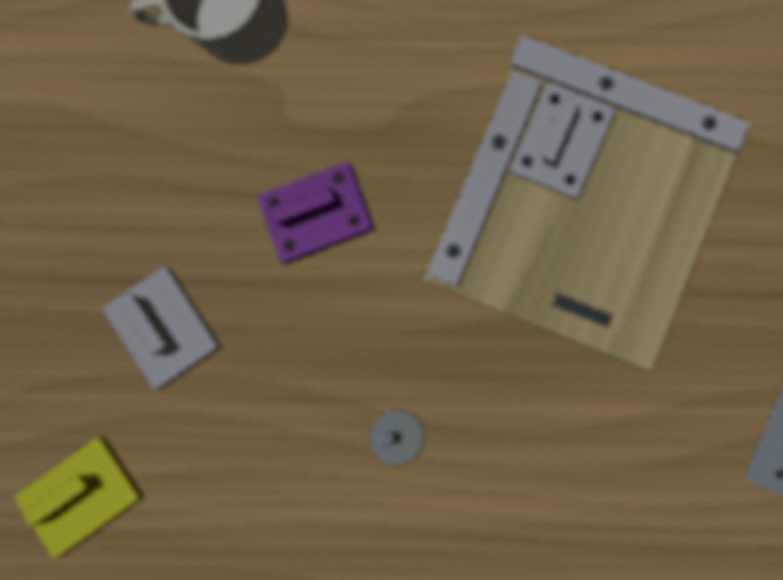

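The crop confirms it: the jig foot at crop (563,138) has four holes. The grey one at crop (160,327) has no holes and a tongue, so it is foot_new. Next I move over the jig for a closer look.

```bash
python3 - <<'E'
from h import *
todo([.58,.015,.2],np.radians(70.5)); print(tool()[0].round(2))
E
```

```text
shift mm [ 545.4 -376.6   31.2] tilt z [-0.     0.002 -1.   ]
turn z units 6.82 other -23.18 q6 -0.12102192263536511
[[ 0.93  0.37 -0.  ]
 [ 0.37 -0.93  0.  ]
 [ 0.   -0.   -1.  ]]
```

```bash
python3 -m handwheel '[[[42,-29,2.4],[0,0,0],0],[[42,-29,2.4],[0,0,0],0],[[42,-29,2.4],[0,0,0],0],[[42,-29,2.4],[0,0,0],0],[[42,-29,2.4],[0,0,0],0],[[42,-29,2.4],[0,0,0],0],[[42,-29,2.4],[0,0,0],0],[[42,-29,2.4],[0,0,0],0],[[42,-29,2.4],[0,0,0],0],[[42,-29,2.4],[0,0,0],0],[[42,-29,2.4],[0,0,0],0],[[42,-29,2.4],[0,0,0],0],[[42,-29,2.4],[0,0,0],0],[[0,0,0],[0,0,0.97],0],[[0,0,0],[0,0,0.97],0],[[0,0,0],[0,0,0.97],0],[[0,0,0],[0,0,0.97],0],[[0,0,0],[0,0,0.97],0],[[0,0,0],[0,0,0.97],0],[[0,0,0],[0,0,1],0]]'
python3 - <<'E'
from h import *
import time
im,c=snap("wrist","w1"); todo([.58,.015,.2],np.radians(70.5)); s=readout.get_state(); print(s["clock"],s["width"],s["qd"].round(2))
E
```

```text
clock: 2.6
position: [0.5802, 0.015, 0.1995]
ee_rot: [0.0, 0.985, -0.171, -0.001]
contact_force: [-0.5, -0.6, -0.1]
width: 0.0424
gripper_force: 0.0
shift mm [-0.2  0.1 -0.4] tilt z [-0.001  0.    -1.   ]
turn z units -0.05 other 29.95 q6 1.8228440216445414
2.65 0.04247237393698524 [-0.   -0.   -0.    0.   -0.   -0.17]
```

View pics/w1.png

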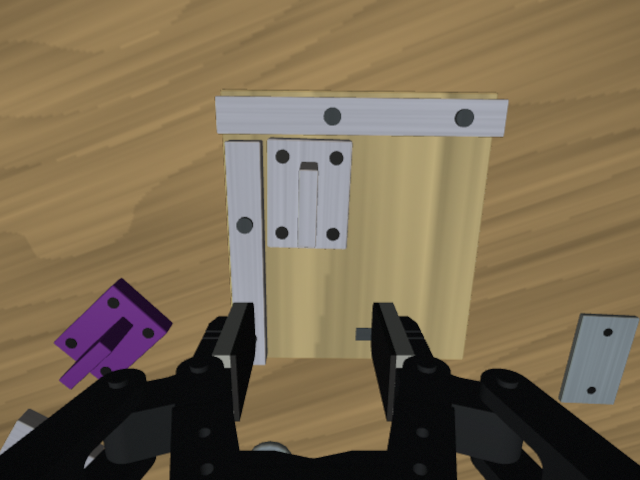

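The wrist view shows the drilled foot's base at about (267–351, 140–248) and its tongue top at about (308,205). The inner top edges of the fences lie along row 135 and column ~263, leaving small gaps.

```bash
python3 - <<'E'
from h import *
im=cv2.imread("pics/w1.png"); s=readout.get_state(); c=cam("wrist",s)
g=cv2.cvtColor(im,cv2.COLOR_BGR2GRAY)
roi=(g[120:260,268:352]<85).astype(np.uint8); n,l,st,ce=cv2.connectedComponentsWithStats(roi)
for i in range(1,n):
    if st[i,4]>40: print("blob",ce[i]+[268,120],st[i,4])
f=lambda a,z: ray(c,a,z)[:,:2]
P=f([(268,140),(351,140),(347,248),(267,248)],.036); print("base",P.round(4).tolist(),P.mean(0)); 
H=f([(282,156.5),(336.5,158),(333,234.5),(282,233)],.036); print("holes",H.mean(0))
T=f([(302,170),(318,170),(316,247),(299,247)],.078); print("tongue",T.round(4).tolist(),T.mean(0))
F=f([(220,136),(500,136)],.036);S=f([(261.5,141),(265.5,360)],.036)
for q in(F,S): d=q[0]-q[1]; print(q.round(4).tolist(),np.degrees(np.arctan2(d[1],d[0])))
e=P[0]-P[3]+P[1]-P[2]; print("foot yaw",np.degrees(np.arctan2(e[1],e[0])))
E
```

```text
blob [332.05454545 121.6       ] 55
blob [282.06382979 156.06382979] 141
blob [336.         157.76551724] 145
blob [309.02521008 165.3697479 ] 119
blob [281.48333333 232.41666667] 120
blob [332.42622951 233.73770492] 122
base [[0.6429, 0.0257], [0.6233, -0.0287], [0.5491, -0.0009], [0.5695, 0.0556]] [0.59622251 0.01294015]
holes [0.59585474 0.01294951]
tongue [[0.6206, 0.0077], [0.6172, -0.0015], [0.5708, 0.0164], [0.5746, 0.0267]] [0.5958015  0.01231996]
[[0.6568, 0.0561], [0.5908, -0.1269]] 70.1632290147115
[[0.6439, 0.0302], [0.4801, 0.0925]] -20.812670244516095
foot yaw -21.32520430810819
```

```bash
python3 - <<'E'
from h import *
todo([.596,.0127,.042],np.radians(69.7))
E
```

```text
shift mm [ 15.8  -3.2 157.5] tilt z [-0.001  0.    -1.   ]
turn z units 0.08 other -29.92 q6 1.8228440216445414
```

```bash
python3 -m handwheel '[[[16,-3,20],[0,0,0.08],0],[[0,0,40],[0,0,0],0],[[0,0,40],[0,0,0],0],[[0,0,35],[0,0,0],0],[[0,0,15],[0,0,0],0],[[0,0,7.5],[0,0,0],0],[[0,0,0],[0,0,0],0],[[0,0,0],[0,0,0],1],[[0,0,0],[0,0,0],1],[[0,0,0],[0,0,0],1],[[0,0,0],[0,0,0],1]]' 60
```

```text
clock: 4.03
position: [0.5977, 0.0124, 0.0439]
ee_rot: [-0.0, 0.985, -0.173, 0.001]
contact_force: [0.1, 0.3, 5.6]
width: 0.0111
gripper_force: 60.1
```

```bash
python3 -m handwheel '[[[0,0,-15],[0,0,0],1],[[0,0,-30],[0,0,0],1],[[0,0,-45],[0,0,0],1]]' 60
python3 - <<'E'
from h import *
todo([.442,-.33,.09],np.radians(83)); print(tool()[1])
E
```

```text
clock: 4.4
position: [0.5948, 0.0126, 0.1321]
ee_rot: [0.0, 0.985, -0.173, -0.003]
contact_force: [0.9, 0.0, -3.3]
width: 0.0114
gripper_force: 58.8
shift mm [-26.3 374.2  42.7] tilt z [-0.005  0.    -1.   ]
turn z units -2.16 other 27.84 q6 1.8239997117510336
[0.59481163 0.01264681 0.13208639]
```

Lift is good (about 3 N of weight). Carry it to the tray.

```bash
python3 -m handwheel '[[[-2,22,0],[0,0,0],1],[[-3,38,0],[0,0,0],1],[[-3,44,0],[0,0,0],1],[[-3,44,0],[0,0,0],1],[[-3,44,0],[0,0,0],1],[[-3,44,0],[0,0,0],1],[[-3,44,0],[0,0,0],1],[[-3,44,0],[0,0,0],1],[[-3,32,10],[0,0,0],1],[[0,18,15],[0,0,0],1],[[0,0,18],[0,0,-0.7],1],[[0,0,0],[0,0,-0.7],1],[[0,0,0],[0,0,-0.7],1],[[0,0,0],[0,0,0],1]]' 60
python3 - <<'E'
from h import *
im,c=snap("wrist","w2"); todo([.442,-.33,.033],np.radians(83)); print(tool()[1])
E
```

```text
clock: 6.15
position: [0.4436, -0.329, 0.0882]
ee_rot: [-0.001, 0.998, -0.065, -0.001]
contact_force: [-0.7, 0.6, -4.2]
width: 0.0113
gripper_force: 59.0
shift mm [-1.6  1.1 55.5] tilt z [-0.002  0.002 -1.   ]
turn z units -0.07 other 29.93 q6 0.9362706014661228
[ 0.44380521 -0.32921719  0.08852565]
```

View pics/w2.png

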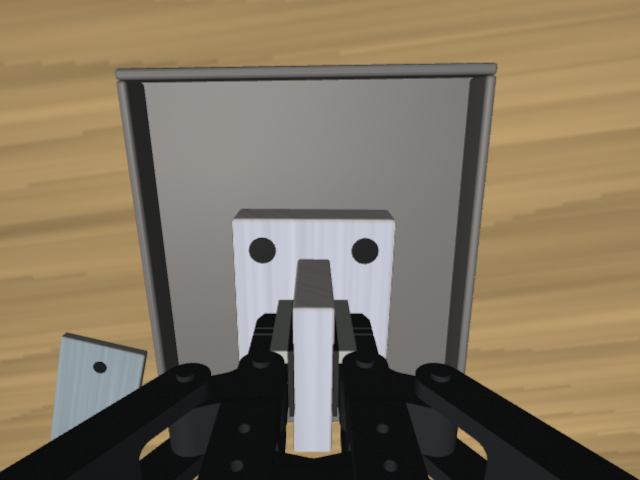

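The foot is held level and centred over the tray, with base corners at about (235,212)–(394,212). Lower it and release.

```bash
python3 -m handwheel '[[[0,0,25],[0,0,0],1],[[0,0,20],[0,0,0],1],[[0,0,7],[0,0,0],1],[[0,0,4],[0,0,0],1],[[0,0,2],[0,0,0],1],[[0,0,0],[0,0,0],1]]' 60; python3 -m handwheel '[[[0,0,0],[0,0,0],0.4],[[0,0,0],[0,0,0],0.2],[[0,0,0],[0,0,0],0],[[0,0,-20],[0,0,0],0],[[0,0,-45],[0,0,0],0],[[0,0,-50],[0,0,0],0]]' 60
python3 - <<'E'
from h import *
todo([.42,.325,.2]); print(tool()[1])
E
```

```text
clock: 6.95
position: [0.4447, -0.3303, 0.0321]
ee_rot: [0.0, 0.998, -0.064, 0.0]
contact_force: [-0.0, 0.1, -2.8]
width: 0.0111
gripper_force: 58.9
clock: 7.7
position: [0.444, -0.3297, 0.1474]
ee_rot: [-0.0, 0.998, -0.064, -0.001]
contact_force: [0.6, -0.7, -0.1]
width: 0.0429
gripper_force: 0.0
shift mm [-108.1 -646.3  -52. ] tilt z [-0.001  0.001 -1.   ]
[ 0.44402804 -0.32974339  0.14738324]
```

```bash
python3 -m handwheel '[[[-4,-25,-10],[0,0,0],0],[[-8,-47,-10],[0,0,0],0],[[-8,-48,-10],[0,0,0],0],[[-8,-48,-10],[0,0,0],0],[[-8,-48,-10],[0,0,0],0],[[-8,-48,0],[0,0,0],0],[[-8,-48,0],[0,0,0],0],[[-8,-48,0],[0,0,0],0],[[-8,-48,0],[0,0,0],0],[[-8,-48,0],[0,0,0],0],[[-8,-48,0],[0,0,0],0],[[-8,-48,0],[0,0,0],0],[[-8,-48,0],[0,0,0],0],[[-8,-47,0],[0,0,0],0]]'; python3 -m handwheel '[[[0,0,0],[0,0,-0.97],0],[[0,0,0],[0,0,-0.97],0],[[0,0,0],[0,0,-0.97],0],[[0,0,0],[0,0,-0.97],0],[[0,0,0],[0,0,-0.97],0],[[0,0,0],[0,0,-0.97],0],[[0,0,0],[0,0,-0.97],0],[[0,0,0],[0,0,0],0]]'
python3 - <<'E'
from h import *
im,c=snap("wrist","w3"); todo([.435,.331,.2],np.radians(-56.5)); print(tool()[1]); 
im,c=snap("top","top1"); cv2.imwrite("pics/tray1.png",im[200:350,340:500])
E
```

```text
clock: 9.45
position: [0.4186, 0.3269, 0.1956]
ee_rot: [0.001, 0.998, -0.064, -0.001]
contact_force: [0.8, -0.6, -0.2]
width: 0.0426
gripper_force: 0.0
clock: 10.45
position: [0.4191, 0.3252, 0.1957]
ee_rot: [0.0, 0.958, 0.287, -0.001]
contact_force: [0.3, -0.2, 0.8]
width: 0.0429
gripper_force: 0.0
shift mm [16.2  3.8 -4.2] tilt z [-0.002 -0.001 -1.   ]
turn z units -0.04 other 29.96 q6 1.5184498044807766
[0.41932759 0.32526842 0.19582122]
```

View pics/w3.png

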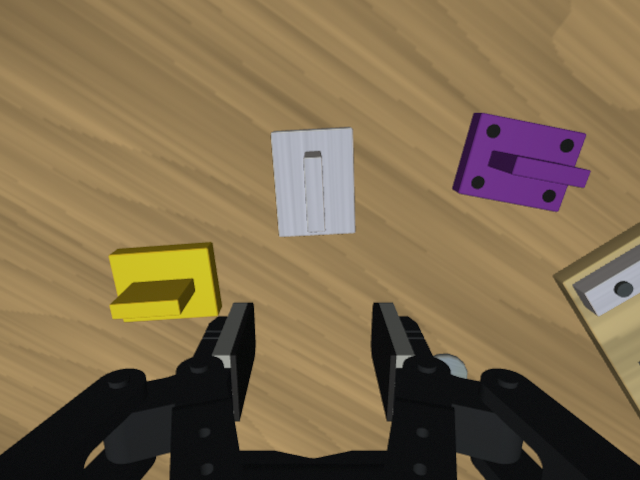

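View pics/tray1.png

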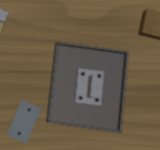

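The drilled foot stands in the tray (crop (90,88)). The undrilled foot has base corners (272,131), (352,128), (355,233) and (279,236). Its tongue top runs from about (314,157) to (315,232).

```bash
python3 - <<'E'
from h import *
im=cv2.imread("pics/w3.png"); c=cam("wrist")
hsv=cv2.cvtColor(im,cv2.COLOR_BGR2HSV); m=((hsv[...,1]<50)&(hsv[...,2]>110)).astype(np.uint8)[100:260,250:380]
n,l,st,ce=cv2.connectedComponentsWithStats(m); i=1+st[1:,4].argmax()
k=cv2.morphologyEx((l==i).astype(np.uint8),cv2.MORPH_CLOSE,np.ones((9,9)))
r=cv2.minAreaRect(cv2.findNonZero(k)); print(r)
cn=cv2.findContours(k,0,1)[0]; q=max(cn,key=cv2.contourArea); print(cv2.approxPolyDP(cv2.convexHull(q),4,True)[:,0]+[250,100])
P=ray(c,[(272,131),(352,128),(355,233.5),(279,236.5)],.018)[:,:2]; e=P[0]-P[3]+P[1]-P[2]; a=np.arctan2(e[1],e[0]); print(P.mean(0),np.degrees(a),np.linalg.norm(e)/2)
T=ray(c,[(305,157),(322,157),(324,231),(308,233)],.06)[:,:2]; e=T[0]-T[3]+T[1]-T[2];print(T.mean(0),np.degrees(np.arctan2(e[1],e[0])))
E
python3 - <<'E'
E
```

```text
((64.02000427246094, 81.86000061035156), (106.00320434570312, 81.70733642578125), 86.8201675415039)
[[350 127]
 [354 232]
 [279 236]
 [271 133]]
[0.43868184 0.33547549] 36.03947919566085 0.07980592104877662
[0.43851656 0.33534759] 35.230384515924015
```

```bash
python3 - <<'E'
from h import *
todo([.4386,.3354,.028],np.radians(-54.2))
E
```

```text
shift mm [ 21.7   2.  168. ] tilt z [-0.001 -0.001 -1.   ]
turn z units -0.42 other 29.58 q6 1.5181859284465569
```

```bash
python3 -m handwheel '[[[22,2,20],[0,0,0],0],[[0,0,40],[0,0,-0.42],0],[[0,0,40],[0,0,0],0],[[0,0,40],[0,0,0],0],[[0,0,18],[0,0,0],0],[[0,0,10],[0,0,0],0],[[0,0,0],[0,0,0],0],[[0,0,0],[0,0,0],1],[[0,0,0],[0,0,0],1],[[0,0,0],[0,0,0],1],[[0,0,0],[0,0,0],1]]' 60
python3 -m handwheel '[[[0,0,-15],[0,0,0],1],[[0,0,-30],[0,0,0],1],[[0,0,-45],[0,0,0],1],[[0,0,0],[0,0,0],1]]' 80
python3 - <<'E'
from h import *
print(readout.get_state()["contact_force"])
# jig corner from w1 fence lines (inner top edges)
F=np.array([[.6568,.0561],[.5908,-.1269]]);S=np.array([[.6439,.0302],[.4801,.0925]])
A=np.c_[F[1]-F[0],-(S[1]-S[0])]; t=np.linalg.solve(A,S[0]-F[0]); C=F[0]+t[0]*A[:,0]; a=np.radians(-20.2)
ex=np.array([np.cos(a),np.sin(a)]);ey=np.array([-ex[1],ex[0]]); print("corner",C,"seat",C-.04*ex-.03*ey)
P=C-.055*ex-.045*ey; print("approach",P); todo([*P,.14],a-np.pi/2); print(tool()[1])
E
```

```text
clock: 11.92
position: [0.4408, 0.3364, 0.0297]
ee_rot: [-0.0, 0.951, 0.308, 0.001]
contact_force: [-0.1, 0.7, 6.0]
width: 0.0113
gripper_force: 59.3
clock: 12.42
position: [0.4422, 0.3371, 0.1224]
ee_rot: [-0.001, 0.951, 0.308, 0.004]
contact_force: [-0.3, -0.1, -2.3]
width: 0.0108
gripper_force: 78.0
[-0.29475359 -0.1312459  -2.27876468]
corner [0.64702971 0.02900964] seat [0.59913104 0.01466678]
approach [0.57987417 0.00576886]
shift mm [-82.5 349.2 -17.9] tilt z [ 0.007  0.004 -1.   ]
turn z units 9.35 other -20.65 q6 1.4710043123942398
[0.44219873 0.33708829 0.12241187]
```

```bash
python3 -m handwheel '[[[-4,18,-9],[0,0,0],1],[[-9,37,-9],[0,0,0],1],[[-9,38,0],[0,0,0],1],[[-9,38,0],[0,0,0],1],[[-9,38,0],[0,0,0],1],[[-9,38,0],[0,0,0],1],[[-9,38,0],[0,0,0],1],[[-9,38,0],[0,0,0],1],[[-9,38,0],[0,0,0],1],[[-6,28,0],[0,0,0],1]]'; python3 -m handwheel '[[[0,0,0],[0,0,0.93],1],[[0,0,0],[0,0,0.94],1],[[0,0,0],[0,0,0.94],1],[[0,0,0],[0,0,0.94],1],[[0,0,0],[0,0,0.94],1],[[0,0,0],[0,0,0.94],1],[[0,0,0],[0,0,0.94],1],[[0,0,0],[0,0,0.94],1],[[0,0,0],[0,0,0.94],1],[[0,0,0],[0,0,0.9],1],[[0,0,0],[0,0,0],1]]'
python3 - <<'E'
from h import *
im,c=snap("wrist","w4"); print(readout.get_state()["contact_force"]); todo([.57987,.00577,.0475],np.radians(-110.2)); print(tool()[1],readout.get_state()["width"])
E
```

```text
clock: 13.68
position: [0.5771, 0.0022, 0.1351]
ee_rot: [-0.0, 0.952, 0.307, -0.002]
contact_force: [0.8, 0.2, -1.4]
width: 0.0107
gripper_force: 78.2
clock: 15.05
position: [0.5767, 0.004, 0.1353]
ee_rot: [0.0, 0.985, -0.175, -0.002]
contact_force: [0.1, 0.9, -1.8]
width: 0.0109
gripper_force: 78.3
[-0.58846512  0.48629899 -2.21844265]
shift mm [ 2.4 -2.6 88. ] tilt z [-0.003 -0.    -1.   ]
turn z units 0.01 other -29.99 q6 1.8099756008506571
[0.57697442 0.00418938 0.13552059] 0.010802685422865898
```

View pics/w4.png

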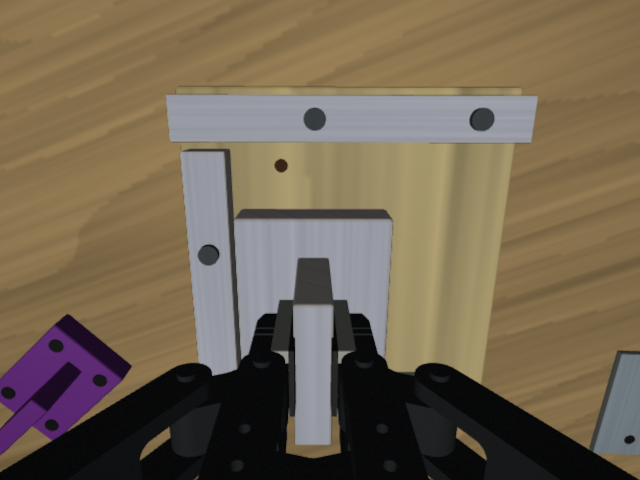

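The foot hangs square to the fences: its front edge runs along row ~214, and the fence edge along row ~141. Lowering it onto the board, about 15 mm clear of both fences.

```bash
python3 -m handwheel '[[[2,-2,30],[0,0,0],1],[[0,0,35],[0,0,0],1],[[0,0,15],[0,0,0],1],[[0,0,4],[0,0,0],1],[[0,0,2],[0,0,0],1],[[0,0,0],[0,0,0],1]]' 80
python3 - <<'E'
from h import *
todo([.59913,.01467,.0465],np.radians(-110.2)); print(tool()[1])
E
```

```text
clock: 15.85
position: [0.5814, 0.0061, 0.0515]
ee_rot: [-0.0, 0.984, -0.175, 0.001]
contact_force: [0.1, -0.7, -1.3]
width: 0.0109
gripper_force: 78.3
shift mm [ 13.7 -14.2   5.1] tilt z [ 0.002 -0.    -1.   ]
turn z units -0.0 other 30.0 q6 1.8144592428630693
[0.58137444 0.00606465 0.05153282]
```

```bash
python3 -m handwheel '[[[0,0,2],[0,0,0],1],[[0,0,1],[0,0,0],1],[[0,0,0],[0,0,0],1]]'; python3 -m handwheel '[[[0,0,1],[0,0,0],1],[[0,0,0],[0,0,0],1]]'
```

```text
clock: 16.23
position: [0.5808, 0.0062, 0.0478]
ee_rot: [0.0, 0.984, -0.176, 0.0]
contact_force: [0.4, 0.0, -1.0]
width: 0.0107
gripper_force: 78.7
clock: 16.48
position: [0.5807, 0.0062, 0.0478]
ee_rot: [0.0, 0.984, -0.176, 0.0]
contact_force: [-1.7, -0.1, 5.9]
width: 0.0111
gripper_force: 79.8
```

On the board (6 N). Next, slide toward the corner.

```bash
python3 -m handwheel '[[[4,-4,0],[0,0,0],1],[[4,-4,0],[0,0,0],1],[[3,-3,0],[0,0,0],1],[[0,0,0],[0,0,0],1]]';python3 -m handwheel '[[[2,0,0],[0,0,0],1],[[1,0,0],[0,0,0],1],[[0,0,0],[0,0,0],1]]'
python3 - <<'E'
from h import *
s=readout.get_state(); print("F tool",tool()[0].T@s["contact_force"]); todo([.59913,.01467,.0465],np.radians(-110.2))
E
```

```text
clock: 16.98
position: [0.593, 0.0121, 0.0479]
ee_rot: [0.001, 0.985, -0.175, -0.001]
contact_force: [-7.0, -2.0, 9.8]
width: 0.0106
gripper_force: 80.1
clock: 17.35
position: [0.5932, 0.012, 0.0481]
ee_rot: [0.0, 0.984, -0.175, -0.004]
contact_force: [-11.3, 1.0, 14.1]
width: 0.0109
gripper_force: 80.9
F tool [-11.04048721   3.02409921 -13.97996077]
shift mm [ 4.7 -4.5  1.5] tilt z [-0.008  0.    -1.   ]
turn z units -0.0 other 30.0 q6 1.8269654725980176
```

```bash
python3 -m handwheel '[[[0,-2,0],[0,0,0],1],[[0,-1.5,0],[0,0,0],1],[[0,-1,0],[0,0,0],1],[[0,0,0],[0,0,0],1]]'
python3 - <<'E'
from h import *
s=readout.get_state(); print("F tool",tool()[0].T@s["contact_force"],s["moment"]); todo([.59913,.01467,.0465],np.radians(-110.2))
im,c=snap("wrist","w5"); cv2.imwrite("pics/w5c.png",cv2.resize(im[100:360,150:410],None,fx=2.2,fy=2.2,interpolation=cv2.INTER_CUBIC))
E
```

```text
clock: 17.85
position: [0.5975, 0.0148, 0.0479]
ee_rot: [0.001, 0.985, -0.175, -0.001]
contact_force: [-6.4, -3.1, 8.4]
width: 0.0107
gripper_force: 80.0
F tool [-4.91964327  5.1015298  -8.39030805] [-0.50269251  0.71160102 -0.01917321]
shift mm [ 1.6 -0.5  1.4] tilt z [-0.003 -0.002 -1.   ]
turn z units 0.0 other -30.0 q6 1.8344126015913098
```

View pics/w5c.png

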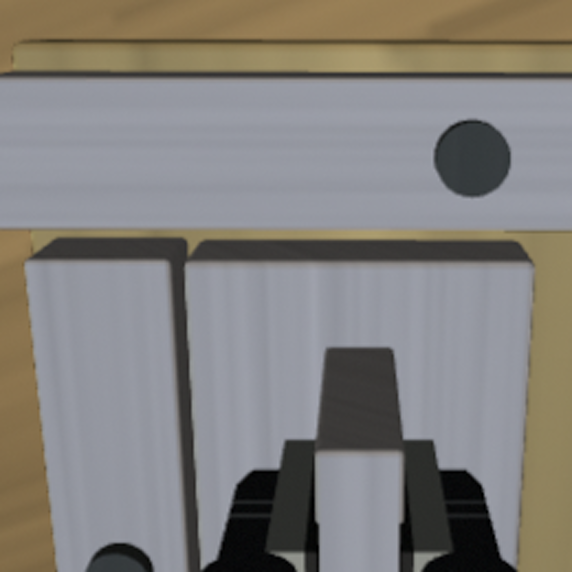

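The foot is nearly seated. Crop rows 230 (fence edge) and 262 (foot edge) show about 5 mm of x gap, and there is roughly 2 mm in y. Quantifying the gaps and skew next.

```bash
python3 - <<'E'
from h import *
c=cam("wrist"); f=lambda a: ray(c,[(x/2.2+150,y/2.2+100) for x,y in a],.036)[:,:2]
a=np.radians(-20.2); J=np.array([[np.cos(a),np.sin(a)],[-np.sin(a),np.cos(a)]])
L=dict(fx=[(20,230),(540,231)],footx=[(190,263),(530,263)],fy=[(169,262),(186,545)],footy=[(187,265),(196.5,545)],footr=[(532,265),(520,560)])
for k,v in L.items():
    p=f(v)@J.T; d=p[1]-p[0]; print(k,(p*1000).round(1).tolist(),np.degrees(np.arctan2(d[1],d[0])).round(2))
E
```

```text
fx [[598.7, 276.7], [598.5, 190.0]] -90.15
footx [[593.0, 248.7], [593.0, 191.4]] -90.04
fy [[593.2, 252.3], [539.0, 252.3]] 179.9
footy [[592.7, 249.2], [539.0, 250.4]] 178.77
footr [[592.7, 191.0], [535.7, 190.1]] -179.08
```

```bash
python3 -m handwheel '[[[1.5,0,-0.5],[0,0,0],1],[[1.5,-0.5,0],[0,0,0],1],[[1.5,-0.5,0],[0,0,0],1],[[0,0,0],[0,0,0],1]]';python3 -m handwheel '[[[1.5,-0.5,0],[0,0,0],1],[[1,-0.5,0],[0,0,0],1],[[0,0,0],[0,0,0],1]]';python3 -m handwheel '[[[1,0,0],[0,0,0],1],[[0,-1,0],[0,0,0],1],[[0,0,0],[0,0,0],1]]'
python3 - <<'E'
from h import *
s=readout.get_state(); print("F tool",tool()[0].T@s["contact_force"],s["moment"],tool()[0][:,2].round(4))
E
```

```text
clock: 18.4
position: [0.6016, 0.0153, 0.0479]
ee_rot: [0.0, 0.984, -0.175, -0.002]
contact_force: [-5.9, 0.1, 9.0]
width: 0.0106
gripper_force: 80.1
clock: 18.77
position: [0.6018, 0.0152, 0.0481]
ee_rot: [0.001, 0.985, -0.175, -0.004]
contact_force: [-13.1, -1.7, 13.8]
width: 0.0107
gripper_force: 80.8
clock: 19.15
position: [0.602, 0.0152, 0.0481]
ee_rot: [0.002, 0.985, -0.175, -0.005]
contact_force: [-13.2, -3.8, 16.3]
width: 0.0109
gripper_force: 81.1
F tool [-11.19895728   8.21677182 -16.10644954] [-0.38246378  2.0455102   0.04333635] [-0.011  -0.0016 -0.9999]
```

```bash
python3 -m handwheel '[[[0.5,-1,-0.7],[0,0,0],1],[[0.5,-1,0],[0,0,0],1],[[0,0,0],[0,0,0],1]]';python3 -m handwheel '[[[1,-1,0],[0,0,0],1],[[1,-1,0],[0,0,0],1],[[0,0,0],[0,0,0],1]]'
python3 - <<'E'
from h import *
s=readout.get_state(); print("F tool",tool()[0].T@s["contact_force"],s["moment"],tool()[0][:,2].round(4))
snap("wrist","w6"); im=cv2.imread("pics/w6.png"); cv2.imwrite("pics/w6c.png",cv2.resize(im[100:360,150:410],None,fx=2.2,fy=2.2,interpolation=cv2.INTER_CUBIC))
E
```

```text
clock: 19.52
position: [0.6021, 0.0153, 0.0483]
ee_rot: [0.003, 0.985, -0.174, -0.007]
contact_force: [-15.6, -7.5, 15.3]
width: 0.0108
gripper_force: 81.0
clock: 19.9
position: [0.6022, 0.0154, 0.0485]
ee_rot: [0.005, 0.985, -0.174, -0.009]
contact_force: [-20.5, -10.8, 18.5]
width: 0.0109
gripper_force: 81.7
F tool [-15.81000183  17.43869801 -18.05636278] [-1.59859827  3.09290556  0.05713113] [-0.0193 -0.0061 -0.9998]
```

View pics/w6c.png

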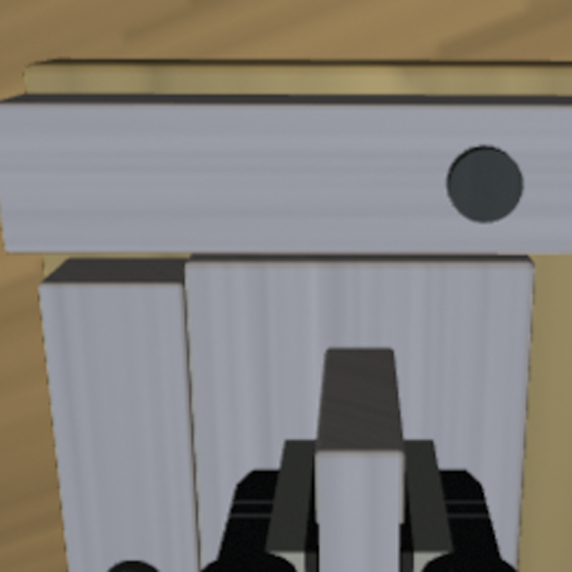

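The foot is flush on the side fence now (column ~190). A gap of about 1.5 mm remains to the far fence (rows 254–263), and the tool leans about 1° from the push. I'll level the tool, ease the downward and side loads, and push on in x.

```bash
python3 -m handwheel '[[[0,1.5,-0.5],[0.1,0.2,0],1],[[0,0.5,-0.5],[0.1,0.2,0],1],[[0,0,0],[0,0,0],1]]' 100
python3 - <<'E'
from h import *
s=readout.get_state(); print("F tool",tool()[0].T@s["contact_force"],s["moment"],tool()[0][:,2].round(4))
E
python3 -m handwheel '[[[1,0,0],[0,0.1,0],1],[[1,0,0],[0,0.1,0],1],[[0,0,0],[0,0,0],1]]'
python3 - <<'E'
from h import *
s=readout.get_state(); print("F tool",tool()[0].T@s["contact_force"],s["moment"],tool()[0][:,2].round(4))
E
```

```text
clock: 20.32
position: [0.603, 0.015, 0.048]
ee_rot: [-0.004, 0.984, -0.175, 0.015]
contact_force: [-14.0, -6.0, 11.2]
width: 0.0102
gripper_force: 98.9
F tool [-10.74153705  10.34367475 -11.60716467] [-1.22796056  2.97836955 -0.08753505] [ 0.0304  0.0021 -0.9995]
clock: 20.7
position: [0.6041, 0.0148, 0.0479]
ee_rot: [-0.002, 0.984, -0.175, 0.024]
contact_force: [-14.2, -5.2, 11.5]
width: 0.0105
gripper_force: 98.9
F tool [-10.9831971    9.62433774 -12.18329434] [-0.98443391  3.42089274 -0.19129587] [ 0.0478 -0.0045 -0.9988]
```

The tool overshot the level by 2.7° the other way. Undo that, which itself pushes the pads forward, then check the gaps from edge profiles.

```bash
python3 -m handwheel '[[[0,0,-0.3],[0,-0.2,0],1],[[0,0,-0.3],[0,-0.2,0],1],[[0,0,0],[0,0,0],1]]' 100
cat > g.py <<'E'
from h import *
s=readout.get_state(); print("F tool",(tool()[0].T@s["contact_force"]).round(1),s["moment"].round(2),tool()[0][:,2].round(4),tool()[1].round(4))
im,c=snap("wrist","w7"); g=cv2.cvtColor(im,cv2.COLOR_BGR2GRAY).astype(int)
for x in (245,265,285,345,375): print("col",x,g[205:228,x])
for y in (230,260,290,315): print("row",y,g[y,225:250])
E
python3 g.py
```

```text
clock: 21.08
position: [0.6042, 0.0147, 0.0486]
ee_rot: [-0.006, 0.985, -0.174, 0.003]
contact_force: [-17.9, -4.3, 11.3]
width: 0.0104
gripper_force: 99.1
F tool [-15.3  10.1 -11.5] [-1.24  2.65  0.02] [ 0.0083  0.0098 -0.9999] [0.6042 0.0147 0.0486]
col 245 [152 152 153 153 153 153 153 153 153 153 152 153 154 153 139 116 121 137
 144 149 151 151 151]
col 265 [152 153 153 153 153 154 153 153 153 152 152 153 154 153 149 135 118 136
 143 149 152 152 152]
col 285 [152 153 154 153 154 154 154 154 153 152 152 153 154 153 151 136 118 141
 145 151 155 155 154]
col 345 [153 156 155 154 155 155 154 153 154 153 153 152 152 153 150 128 104 131
 140 146 151 152 152]
col 375 [ 75 121 156 156 156 156 155 154 154 153 152 151 152 152 150 133 112 128
 140 146 151 153 154]
row 230 [ 57  55  54  56  54  55  56  58  58  57  56 136 151 151 152 151 151 150
 151 150 150 151 153 155 156]
row 260 [153 154 154 154 153 153 154 154 153 147 133 105 100 137 151 151 152 151
 150 150 149 150 151 152 156]
row 290 [151 152 154 154 154 152 152 153 153 154 152 141 127  87 130 149 150 151
 150 151 150 150 149 150 153]
row 315 [149 150 151 153 154 154 152 151 151 152 153 153 144 132  93 139 151 150
 150 150 150 149 149 149 150]
```

Both gaps are now thin one-pixel lines, uniform along their length, so the foot bears on both fences. Press a little more firmly and recheck.

```bash
python3 -m handwheel '[[[1,-1,0],[0,0,0],1],[[1,-1,0],[0,0,0],1],[[0,-1,0],[0,0,0],1],[[0,0,0],[0,0,0],1],[[0,0,0],[0,0,0],1]]' 100
python3 g.py
```

```text
clock: 21.75
position: [0.6042, 0.0147, 0.0487]
ee_rot: [-0.003, 0.985, -0.174, 0.001]
contact_force: [-22.0, -11.1, 16.0]
width: 0.0105
gripper_force: 99.7
F tool [-16.9  17.8 -16.2] [-1.97  3.31 -0.09] [ 0.0031  0.0061 -1.    ] [0.6042 0.0147 0.0487]
col 245 [152 153 152 153 153 153 154 153 152 152 153 153 155 153 135 111 128 138
 145 149 151 151 150]
col 265 [152 152 153 153 153 153 154 154 153 153 152 153 154 153 140 118 121 138
 144 149 152 152 152]
col 285 [153 154 154 154 154 153 154 154 153 153 152 153 153 152 151 141 119 139
 146 152 155 154 154]
col 345 [154 156 155 155 156 155 154 154 154 154 153 152 153 153 149 123  99 134
 140 147 152 152 152]
col 375 [ 75 122 156 156 156 155 155 155 154 152 152 151 152 152 150 129 106 131
 140 147 152 153 153]
row 230 [ 56  55  54  54  55  55  56  56  58  57  52 134 151 151 152 151 152 151
 151 150 151 152 154 156 157]
row 260 [153 154 154 154 152 152 154 153 151 145 132 102 109 140 151 151 151 151
 150 150 150 150 151 153 155]
row 290 [152 153 155 154 154 152 152 153 155 153 152 139 123  88 130 150 151 151
 150 150 150 150 149 150 153]
row 315 [149 150 151 153 154 154 152 152 152 152 153 152 143 130  91 130 149 151
 150 151 149 150 149 148 151]
```

```bash
python3 -m handwheel '[[[0,0,0.8],[0,0,0],1],[[0,0,0.7],[0,0,0],1],[[0,0,0],[0,0,0],1],[[0,0,0],[0,0,0],1]]' 100
python3 g.py | head -3; python3 - <<'E'
from h import *
# base top height from apparent size: foot width (60 mm) at front edge, compare measured width on z=.036
c=cam("wrist"); g=cv2.cvtColor(cv2.imread("pics/w7.png"),cv2.COLOR_BGR2GRAY).astype(int)
for y in (232,250,270): print(y,g[y,228:244],g[y,382:400])
E
```

```text
clock: 22.3
position: [0.6042, 0.0147, 0.0486]
ee_rot: [-0.003, 0.985, -0.174, 0.001]
contact_force: [-24.4, -11.0, 22.7]
width: 0.0104
gripper_force: 101.2
F tool [-19.2  18.5 -22.9] [-1.98  3.73 -0.05] [ 0.0037  0.006  -1.    ] [0.6042 0.0147 0.0486]
col 245 [152 152 152 153 153 153 153 153 153 152 152 153 155 152 139 118 126 138
 144 149 150 151 151]
232 [ 59  59  59  58  58  56  55  51 134 151 151 151 151 151 150 150] [153 153 152 153 153 154 154 152 151 146 140 110 122 131 129 129 129 130]
250 [153 153 154 154 153 151 138 122  79 137 152 151 151 152 151 151] [153 153 153 153 153 153 151 149 144 140 107 120 130 129 129 129 129 131]
270 [154 153 153 153 154 153 152 139 122  84 130 150 151 151 151 151] [152 152 152 153 152 151 149 143 143 116 122 129 128 128 129 129 130 130]
```

```bash
python3 - <<'E'
import cv2,numpy as np
for n in("w4","w5","w6","w7"):
    g=cv2.cvtColor(cv2.imread(f"pics/{n}.png"),cv2.COLOR_BGR2GRAY).astype(int)
    r=[]
    for x in (265,285,345,370):
        p=g[205:235,x]; i=[k for k in range(29) if p[k]<136<=p[k+1]]
        r.append([round(205+k+(136-p[k])/(p[k+1]-p[k]),2) for k in i])
    t=[]
    for x in (305,313,321):
        p=g[285:325,x]; d=np.diff(p); k=d.argmax(); t.append((285+int(k),p[k-1:k+3].tolist()))
    b=[int(np.diff(g[250:270,x]).argmin())+250 for x in (305,313,321)]
    print(n,r,t,b)
E
```

```text
w4 [[np.float64(219.83)], [np.float64(219.68)], [np.float64(219.8)], [np.float64(219.9)]] [(304, [68, 98, 130, 145]), (304, [65, 95, 127, 145]), (304, [66, 94, 126, 141])] [257, 257, 257]
w5 [[np.float64(219.94)], [np.float64(219.76)], [np.float64(219.89)], [np.float64(219.95)]] [(304, [61, 87, 124, 145]), (304, [59, 85, 121, 144]), (304, [61, 85, 121, 140])] [257, 257, 257]
w6 [[np.float64(219.9)], [np.float64(219.76)], [np.float64(219.85)], [np.float64(220.0)]] [(304, [59, 81, 119, 142]), (304, [57, 80, 118, 141]), (304, [60, 81, 117, 137])] [257, 257, 257]
w7 [[np.float64(221.89)], [np.float64(221.86)], [np.float64(222.5)], [np.float64(207.29), np.float64(222.9)]] [(303, [61, 85, 122, 142]), (303, [57, 81, 119, 142]), (303, [58, 80, 116, 137])] [259, 259, 259]
```

Comparing the saved frames shows the foot pivoted about 1.5° nose-down in the pads while I was levelling the tool (base edge +2 px, tongue −1 px, TCP 0.9 mm high). I'll rotate it back flat.

```bash
python3 -m handwheel '[[[0,0,0],[-0.03,0.13,0],1],[[0,0,0],[-0.03,0.12,0],1],[[0,0,0],[0,0,0],1],[[0,0,0],[0,0,0],1]]' 100
cat > k.py <<'E'
from h import *
s=readout.get_state(); Rt,t=tool(s); a=np.radians(-20.2)
print("F tool",(Rt.T@s["contact_force"]).round(1),"lean x,y deg",np.degrees([Rt[:2,2]@[np.cos(a),np.sin(a)],Rt[:2,2]@[np.sin(a),-np.cos(a)]]).round(2),t.round(4))
im,c=snap("wrist","w8"); g=cv2.cvtColor(im,cv2.COLOR_BGR2GRAY).astype(int)
for x in(265,285,345,370): print("col",x,g[212:226,x])
for x in(305,313,321): p=g[285:325,x]; k=np.diff(p).argmax(); print("tongue",285+k,p[k-1:k+3],int(np.diff(g[250:270,x]).argmin())+250)
for y in(240,270,310): print("row",y,g[y,230:246])
E
python3 k.py
```

```text
clock: 22.85
position: [0.604, 0.0148, 0.048]
ee_rot: [0.002, 0.985, -0.174, 0.013]
contact_force: [-23.6, -10.6, 21.2]
width: 0.01
gripper_force: 100.6
F tool [-18.   18.  -21.7] lean x,y deg [ 1.54 -0.04] [0.604  0.0148 0.048 ]
col 265 [152 152 151 152 152 153 152 148 132 113 137 141 148 151]
col 285 [153 152 151 152 153 152 152 148 132 113 138 144 150 153]
col 345 [153 152 152 151 151 151 151 147 121  93 129 138 145 150]
col 370 [154 153 152 151 150 151 151 148 121  87 124 136 143 146]
tongue 302 [ 57  66  99 130] 259
tongue 302 [ 55  62  94 126] 260
tongue 303 [ 64  92 123 139] 260
row 240 [154 153 151 141 127  88 132 149 150 151 151 150 150 149 150 150]
row 270 [152 152 153 152 146 132 104  88 133 149 151 150 149 149 149 149]
row 310 [151 150 152 151 153 152 144 130  98 108 140 149 149 150 150 149]
```

```bash
python3 -m handwheel '[[[0.5,-0.5,0.3],[0,0.07,0],1],[[0,0,0],[0,0,0],1],[[0,0,0],[0,0,0],1],[[0,0,0],[0,0,0],1]]' 100; python3 k.py
```

```text
clock: 23.4
position: [0.604, 0.0148, 0.0479]
ee_rot: [0.003, 0.985, -0.174, 0.016]
contact_force: [-25.8, -12.2, 24.1]
width: 0.0104
gripper_force: 101.2
F tool [-19.2  20.3 -24.8] lean x,y deg [1.89 0.01] [0.604  0.0148 0.0479]
col 265 [152 151 151 151 151 153 152 150 132 107 135 140 146 151]
col 285 [152 152 151 151 153 153 152 151 129  96 136 143 149 153]
col 345 [153 152 151 151 151 151 152 148 121  88 125 139 144 148]
col 370 [153 152 152 151 151 151 151 149 127  95 117 135 141 146]
tongue 302 [ 56  69 106 134] 260
tongue 302 [ 54  65 103 133] 260
tongue 302 [ 55  65 100 129] 260
row 240 [153 153 152 140 127  89 133 149 150 150 150 150 150 149 149 150]
row 270 [152 152 152 152 145 132 103  92 134 149 151 151 150 150 150 149]
row 310 [151 151 151 151 152 152 143 130  95 122 144 148 150 149 149 149]
```

The foot is flat, it bears on both fences with steady 19–20 N pushes, and nothing is moving. Handing in.

```bash
python3 -c "
from rig import manip
print(manip.sign_off())"
```

```text
the job is handed in; nothing more can be done
None
```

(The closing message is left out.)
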